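# Hang the slotted pot template on its peg

## Robot

A 6-joint arm with a two-finger parallel gripper is mounted at the origin on the work surface. World frame = base frame: x ahead of the robot, y to its left, z up, the work surface at z = 0. Lengths are in m, angles in rad, forces in N, time in s.
With the tool pointing down it reaches from about 0.3 to 0.775 m from the base axis. Payload 14.6 kg.
Tool frame: the origin (TCP) lies at the very end of the fingers, on their centre line; the grasp point (between the pads) lies r.pinch_z behind it (r.pinch_z is the distance from the TCP to the grasp point, in m); z points along the fingers, y is the line along which they close (so a half turn about z gives the same grasp; the last joint's range is limited). The gripper opens to 94 mm and grips with 3 to 60 N. Pads are 16 mm wide; open, the fingers measure 119 mm over their backs; the gripper's body (75 mm by 177 mm) begins 78 mm behind the grasp point.
Start: joints at [1.044, 0.3, 1.521, -0, 1.321, -0.067], TCP at [0.244, 0.493, 0.205] pointing down, gripper open.
Joint ranges: [-3.03, 3.03], [-0.79, 2.21], [0.23, 2.52], [-1.04, 4.18], [0, 3.07], [-2.55, 2.55]. Speed limits (rad/s): [2.22, 2.22, 2.57, 3.14, 3.14, 3.14].

## Interface

Orientations are given as a rotation vector (axis times angle).
In Python, from station import r gives the robot as it stands.
- The arm moves only by the tool play_rows, never from a script. Its argument "deltas" is one flat list of numbers, 7 for each row, row after row: the turn, a rotation vector about the tool's x, y, z in degrees, then the shift along the tool's x, y, z in cm, then the finger opening in cm, from 0 to 9.4. In form: [rx, ry, rz, tx, ty, tz, gripper, rx, ry, rz, tx, ty, tz, gripper, ...]. A call has 1 to 20 rows; each row is the pose to reach, as a shift and turn from the pose commanded when the call began, along the tool's axes at that moment; what a row does not reach only later rows make up. A row lasts 1/12 s, in which the tool goes at most 41.7 mm and 7.16 degrees, less where a joint would pass 70% of its speed; a pose out of reach is approached as far as the arm can. A call with a gripper value outside its range is refused whole. The fingers move at their own pace and stop on an object; "force" is the grip in N (left out, the last holds). Time passes only in rows, so rows that repeat a pose let the fingers close. It gives the time, the measured TCP pose, the force, the opening and the grip force at its end, in the units of the state.
- r.observe(): the state, without advancing time (a new reading comes with each control period).
- r.grab_frame(name): name is "side" or "top" or "wrist"; returns the picture (480x640x3 uint8, red, green, blue); there is no depth.
- r.get_calibration(name): a dict with "fx", "fy", "cx", "cy" (pixels), "dist" ([k1, k2, p1, p2, k3] as OpenCV has them; the pictures are not rectified), "cam_to_world" (4x4, takes a point from camera to world coordinates). Camera axes: x right, y up, looking along -z (the intrinsics and any distortion apply to the point x, -y, -z); pixel columns grow to the right and rows downward; lengths in m; the calibration is good to about 2 mm. A picture is of the moment at which its call begins: read the wrist's pose just before it. get_calibration takes no time and is no camera call; for the wrist camera it gives the pose at the moment of the call.
- r.finish_job(): hands the job in; it is judged then, once.
The state is a dict: "t": time; "joint_pos": joint angles; "qvel": joint speeds; "tau": joint torques, N m; "position": TCP position; "eef_rot": TCP orientation; "contact_force": force on the tool from outside, world axes, zero at the start; "wrist_torque": the same for the moment, N m; "finger_gap": finger opening in m; "gripper_force": force on a finger pad.
Only numpy, scipy, OpenCV 4.12 (cv2) and the standard library are available. Lean on these libraries where they do the work, as an engineer would, in place of code of your own. Each camera call takes 0.05 s, during which the arm holds its last target. There are 200 camera calls.

## Task

Lift the blue pot-shaping template out of its wooden drying block and hang it by its slot on the red-headed peg of the aluminium upright: slide the slot sideways over the peg and let the template down until the peg sits fully home in the closed end of the slot, then let go so that it hangs straight and still. The peg was clamped by hand at a height nobody has measured, so feel for it gently and never force it. Leave the pots, jar and bowl around it alone.

Things in the scene. Friction and masses are not known exactly. Their poses are not given: they have to be found in the camera images.
- template: blue aluminium plate, 8 mm thick (its x), 110 mm wide (y -55..55), 130 mm high (z 0..130), 270 g give or take 25 %, upright (z up) with a 26 mm wide neck and a wooden grip on top. Origin: middle of its bottom edge. Centre of mass under the slot's leg (y = 0), about 70 mm up. At the start it stands in the block's groove, on the groove floor
- grip (a point): centre of the light wooden grip of the template: 16 mm (x, pinch it here) by 30 mm (y) by 42 mm (z), 171 mm above the template's bottom edge; axes as the template's
- slot_mouth (a point): mouth of the slot: y = 55, mid-height z = 87 mm in the template's frame, mid thickness. The slot is 10 mm high (z 82..92), open at the +y edge (y = 55) and runs in to a closed wall at y = -6. Below the mouth a lip (z 66..82, its flat top level with the slot's floor) sticks out 25 mm past the upper jaw, to y = 80. Axes as the template's
- slot_end (a point): middle of the closed upper end of the slot's leg: y = 0, z = 107 mm in the template's frame, mid thickness. At its inner end the slot turns up into this leg, 12 mm wide (y -6..6), which ends at z = 107. The peg belongs here: it then carries the template. Axes as the template's
- rack: fixed aluminium upright, 40 mm wide, top 168 mm above the table, on a dark steel base 130 x 120 x 12 mm. Origin: centre of the base's underside. Its front face (at x = 0) looks along its +x, away from the robot, and carries the peg. The peg is rigid, clamped fast in the groove: never press the template on peg or rack with more than 16 N
- rack_mark (a point): on the rack at x = 16, y = 0, z = 142 mm: middle of the bare shank, if the peg sits mid-range. The real peg axis is at z = 128 to 156 and NOT measured. Peg along +x: black clamp plate x 0..4 (26 wide, 22 high), shank 8 mm in diameter x 4..28, red head 18 mm in diameter x 28..34: wider than the slot, so the slot only goes on from the side. Axes as the rack's
- block: fixed wooden drying block 70 x 100 x 32 mm with an 11 mm wide groove along its y, open at both ends, its floor 10 mm above the table. Origin at the centre of the underside
- brush_pot: white pot with brushes, 72 mm wide, 150 mm high, loose; origin under its centre; leave alone
- glaze_jar: amber jar with a white lid, 60 mm wide, 85 mm high, loose; origin under its centre; leave alone
- bowl: blue bowl, 96 mm wide, 50 mm high, loose; origin under its centre; leave alone
Things that resemble listed ones, but are neither listed nor needed, are in the scene too. Of the things that look like the rack, take the one that is farthest to the robot's right at the start. Several things have the shape of the template; the one meant has the colours described above.

How it is judged:
On the way:
1. the template is lifted clear of the drying block (z of grip in the frame of block above 0.215 m and contact force between template and block below 0.1 N), for 0.1 s.
At the end, for the whole second after the job is handed in: The template hangs from the peg alone, between the clamp and the red head, with the peg in the closed upper end of the slot's leg (slot end within 5 mm sideways of the peg, directly on top of it), upright within 0.12 rad, facing as the rack within 0.35 rad, still, and let go (x of slot_end in the frame of rack between 0.006 and 0.026 m and y of slot_end in the frame of rack between -0.005 and 0.005 m and z of slot_end in the frame of rack between 0.13 and 0.162 m and angle between template's own z axis and vertical below 0.12 rad and angle between the x axis of template and the x axis of rack, either way round below 0.35 rad and contact force between template and rack above 1 N and linear speed of template below 0.02 m/s and angular speed of template below 0.2 rad/s); the robot touches nothing.
It fails at once if the template is pressed on the peg or rack with more than 16 N (contact force between template and rack above 16 N).
It fails at once if a pot, jar or bowl is pushed more than 25 mm or tipped (distance of any of brush_pot, glaze_jar, bowl from where it was at the start of the episode above 0.025 m or angle between any of brush_pot, glaze_jar, bowl's own z axis and vertical above 0.35 rad).
It also fails if it takes over 56 s, if anything falls off the work surface, if the arm or the gripper's body presses on something with over 40 N, if the wrist force passes 120 N, or if a joint passes its speed limit or range.

## Working session

There is one attempt and no reset: what is moved stays moved. The work goes in short steps, Python scripts to look and compute and a tool call to move; the robot and the scene stay as the last step left them, time stands still between calls to the robot, and variables do not carry over. Pictures are saved under pics/ and viewed, at most 10 in all, crops included, and the job is handed in when it is done.

Besides the shell and the picture viewer there is one more tool, called after "Request:" as a command line: name --argument value ..., lists and objects as JSON in quotes. play_rows: Moves the arm, as the interface text tells. Its arguments: {"type":"object","properties":{"deltas":{"type":"array"},"force":{"type":"number"}},"required":["deltas"]}

```bash
mkdir -p pics
python3 - <<'E'
from station import r
import cv2,numpy as np
o=r.observe();print(o,r.pinch_z)
for n in("side","top"):
    f=r.grab_frame(n);cv2.imwrite(f"pics/{n}0.png",f[:,:,::-1]);c=r.get_calibration(n);print(n,{k:np.round(v,4).tolist() for k,v in c.items()})
E
```

```text
{'t': 0.0, 'joint_pos': array([ 1.04437925e+00,  3.00451424e-01,  1.52154846e+00, -1.47634486e-05,
        1.32067933e+00, -6.66127876e-02]), 'qvel': array([-3.89617747e-04,  8.03217798e-04,  1.69794273e-04, -4.00074225e-04,
        8.86940909e-04, -9.73460612e-05]), 'tau': array([ 1.46060679e-04, -5.31794214e+01, -3.52752256e+01,  7.08879204e-02,
        2.41916638e-02, -5.03516742e-05]), 'position': array([0.24396464, 0.49265924, 0.20491092]), 'eef_rot': array([-7.15838254e-01, -3.05863835e+00,  1.63869483e-03]), 'contact_force': array([ 0.66389814,  0.60240406, -0.16202283]), 'wrist_torque': array([-0.0138417 , -0.04116637,  0.03657782]), 'gripper_force': 0.0, 'finger_gap': 0.09388666283763723} 0.0188
side {'fx': 504.5549, 'fy': 504.5549, 'cx': 319.0869, 'cy': 234.3019, 'dist': [-0.0506, 0.0, 0.0, 0.0, 0.0], 'cam_to_world': [[0.9457, 0.2518, -0.2055, 0.3747], [-0.325, 0.7373, -0.5922, -0.4791], [0.0024, 0.6268, 0.7791, 0.8221], [0.0, 0.0, 0.0, 1.0]]}
top {'fx': 569.2702, 'fy': 569.2702, 'cx': 327.7316, 'cy': 242.1057, 'dist': [-0.0198, 0.0, 0.0, 0.0, 0.0], 'cam_to_world': [[0.0175, 0.989, -0.1471, 0.3956], [-0.9998, 0.0173, -0.0023, 0.0538], [0.0003, 0.1471, 0.9891, 1.2481], [0.0, 0.0, 0.0, 1.0]]}
```

View pics/side0.png

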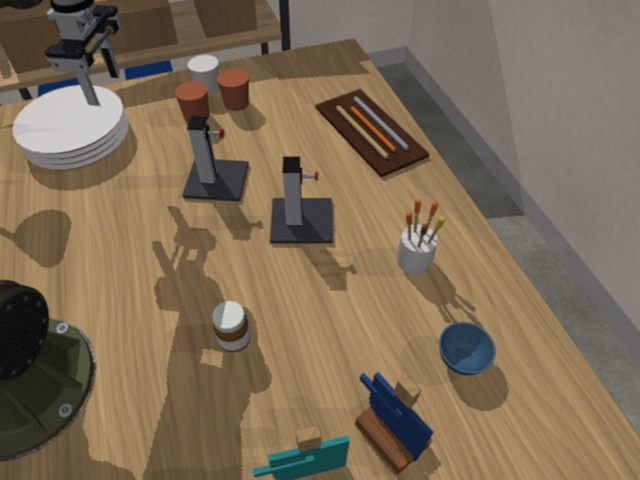

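View pics/top0.png

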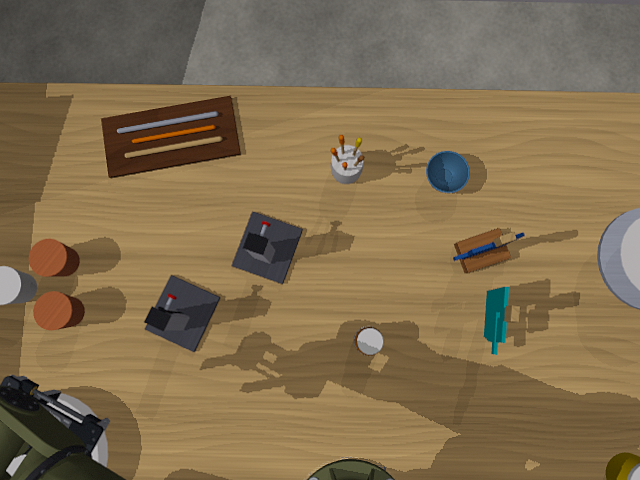

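The side view shows two racks, at (217,160) and (302,200), with a blue template at (400,410) and a teal one at (305,455). In the top view the racks are at (268,247) and (183,313), blue is at (488,247) and teal at (497,320).

- **Rack:** I take the one at (268,247) top / (302,200) side, as it lies farthest to the robot's right.
- **Template:** I take the blue one in the wooden block. Its lip points left in the top view, at (455,260).

Next I enlarge both to confirm.

```bash
cat > h.py <<'E'
from station import r
import cv2,numpy as np
def ray(c,u,v):
    K=np.array([[c['fx'],0,c['cx']],[0,c['fy'],c['cy']],[0,0,1]])
    p=cv2.undistortPoints(np.array([[[u,v]]],float),K,np.array(c['dist'],float))[0,0]
    M=np.array(c['cam_to_world']);return M[:3,3],M[:3,:3]@np.array([p[0],-p[1],-1.])
def plane(c,u,v,z):
    o,d=ray(c,u,v);return o+d*(z-o[2])/d[2]
def tri(a,b):
    (o,d),(p,e)=a,b;s=np.linalg.lstsq(np.stack([d,-e],1),p-o,rcond=None)[0]
    A=o+s[0]*d;B=p+s[1]*e;return (A+B)/2,np.linalg.norm(A-B)
def proj(c,P):
    M=np.linalg.inv(np.array(c['cam_to_world']));q=M[:3,:3]@P+M[:3,3]
    K=np.array([[c['fx'],0,c['cx']],[0,c['fy'],c['cy']],[0,0,1]])
    return cv2.projectPoints(np.array([[q[0],-q[1],-q[2]]]),np.zeros(3),np.zeros(3),K,np.array(c['dist'],float))[0].ravel()
E
python3 - <<'E'
from h import *
t=cv2.imread('pics/top0.png');s=cv2.imread('pics/side0.png')
def cr(i,x,y):return cv2.resize(i[y:y+75,x:x+100],(400,300),interpolation=cv2.INTER_CUBIC)
m=np.vstack([np.hstack([cr(t,440,210),cr(t,220,205)]),np.hstack([cr(s,345,365),cr(s,255,150)])])
cv2.imwrite('pics/crop.png',m)
E
```

```text
(no output)
```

View pics/crop.png

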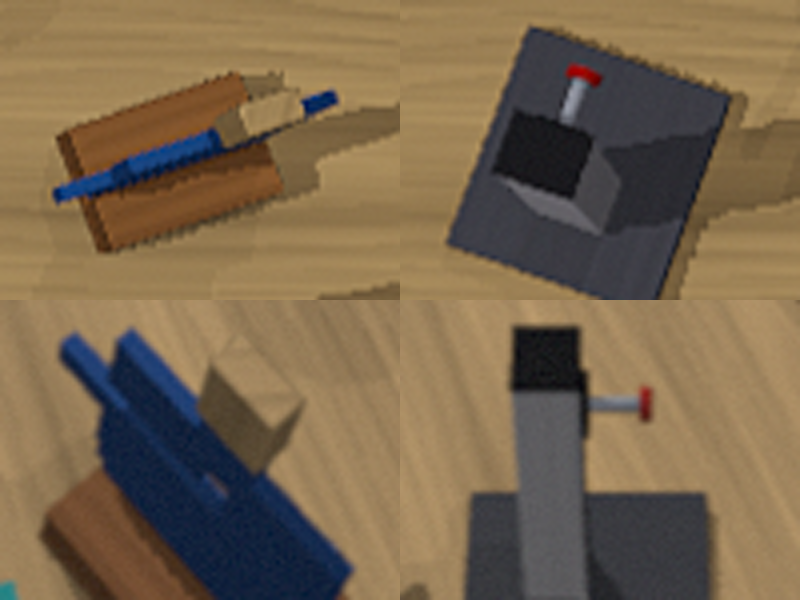

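The crop confirms both choices. Top left is the dark-blue template with its light grip in the brown block, lip pointing left. Right is the rack with its peg along +x: red head at about (266,224) top and (316,176) side.

Run:
```python
from h import *
ct,cs=r.get_calibration('top'),r.get_calibration('side')
T=lambda x,y,X,Y:(X+x/4-.375,Y+y/4-.375)
def red(f,x,y):
    i=cv2.imread(f)[y:y+75,x:x+100].astype(int);m=(i[...,2]>110)&(i[...,1]<80)&(i[...,0]<80);v,u=np.nonzero(m);print(len(u),u.mean()+x,v.mean()+y);return u.mean()+x,v.mean()+y
a=red('pics/top0.png',220,205);b=red('pics/side0.png',255,150)
print('head',tri(ray(ct,*a),ray(cs,*b)))
print('shank',tri(ray(ct,*T(574,98,220,205)),ray(cs,*T(617,403-300,255,150))))
bc=[plane(ct,*T(x-400,y,220,205),.012) for x,y in((531,28),(732,95),(448,243))]
print('base',bc,'yaw',[np.degrees(np.arctan2(-(bc[1]-bc[0])[0],(bc[1]-bc[0])[1]))+0,np.degrees(np.arctan2(*(bc[0]-bc[2])[[1,0]]))],[np.linalg.norm(bc[1]-bc[0]),np.linalg.norm(bc[0]-bc[2])])
print('origin',(bc[1]+bc[2])/2)
kc=[plane(ct,*T(x,y,440,210),.032) for x,y in((66,133),(238,73),(106,252),(282,192))]
print(kc);
for i,j in((0,1),(2,3)):
    d=kc[i]-kc[j];print('block yaw',np.degrees(np.arctan2(-d[0],d[1])),np.linalg.norm(d))
print('blk corners mean',np.mean(kc,0))
print('grip',plane(ct,*T(272,110,440,210),.202), proj(cs,plane(ct,*T(272,110,440,210),.202)))
print('grip tri',tri(ray(ct,*T(272,110,440,210)),ray(cs,*T(254,378-300,345,365))))
o=r.observe();print(cv2.Rodrigues(o['eef_rot'])[0].round(4))
```

```text
21 264.85714285714283 222.52380952380952
14 316.14285714285717 173.92857142857142
head (array([0.59734959, 0.18133601, 0.14066473]), np.float64(0.0002494463183695551))
shank (array([ 0.60772146, -0.02387755,  0.31872461]), np.float64(0.10927445875992362))
base [array([0.64467915, 0.22464833, 0.012     ]), array([0.60900826, 0.1125081 , 0.012     ]), array([0.52436806, 0.26555118, 0.012     ])] yaw [np.float64(162.35455899085548), np.float64(-18.776784049635403)] [np.float64(0.11767686355706626), np.float64(0.12707399329405747)]
origin [0.56668816 0.18902964 0.012     ]
[array([ 0.57961006, -0.22089999,  0.032     ]), array([ 0.61419458, -0.31502457,  0.032     ]), array([ 0.51544523, -0.24139882,  0.032     ]), array([ 0.54950272, -0.33707514,  0.032     ])]
block yaw 20.175019355122043 0.10027724045724959
block yaw 19.5939862012266 0.10155723093619747
blk corners mean [ 0.56468815 -0.27859963  0.032     ]
grip [ 0.56640979 -0.27889548  0.202     ] [408.80487112 385.12381805]
grip tri (array([ 0.56577963, -0.27813158,  0.20414731]), np.float64(0.0005662623832822519))
[[-8.962e-01  4.437e-01 -5.000e-04]
 [ 4.437e-01  8.962e-01 -1.000e-03]
 [ 0.000e+00 -1.100e-03 -1.000e+00]]
```

Request:
play_rows --deltas '[0, 0, 43.8, -63, -54.9, -4.5, 9.4, 0, 0, 43.8, -63, -54.9, -4.5, 9.4, 0, 0, 43.8, -63, -54.9, -4.5, 9.4, 0, 0, 43.8, -63, -54.9, -4.5, 9.4, 0, 0, 43.8, -63, -54.9, -4.5, 9.4, 0, 0, 43.8, -63, -54.9, -4.5, 9.4, 0, 0, 43.8, -63, -54.9, -4.5, 9.4, 0, 0, 43.8, -63, -54.9, -4.5, 9.4, 0, 0, 43.8, -63, -54.9, -4.5, 9.4, 0, 0, 43.8, -63, -54.9, -4.5, 9.4, 0, 0, 43.8, -63, -54.9, -4.5, 9.4, 0, 0, 43.8, -63, -54.9, -4.5, 9.4, 0, 0, 43.8, -63, -54.9, -4.5, 9.4, 0, 0, 43.8, -63, -54.9, -4.5, 9.4, 0, 0, 43.8, -63, -54.9, -4.5, 9.4, 0, 0, 43.8, -63, -54.9, -4.5, 9.4, 0, 0, 43.8, -63, -54.9, -4.5, 9.4, 0, 0, 43.8, -63, -54.9, -4.5, 9.4, 0, 0, 43.8, -63, -54.9, -4.5, 9.4, 0, 0, 43.8, -63, -54.9, -4.5, 9.4]'

```text
t: 1.77
position: [0.5639, -0.2775, 0.2499]
eef_rot: [-1.805, -2.571, 0.0]
contact_force: [0.3, 0.2, 0.8]
finger_gap: 0.0939
gripper_force: 0.0
```

Run:
```python
from h import *
c=r.get_calibration('wrist');f=r.grab_frame('wrist')
cv2.imwrite('pics/w1.png',f[:,:,::-1]);o=r.observe();print(o['position'],cv2.Rodrigues(o['eef_rot'])[0].round(4))
import pickle;pickle.dump(c,open('w1.pkl','wb'))
print(proj(c,np.array([.565,-.2786,.202])))
```

```text
[ 0.56491293 -0.283192    0.24838438] [[-3.363e-01  9.418e-01 -1.800e-03]
 [ 9.418e-01  3.363e-01 -3.000e-04]
 [ 4.000e-04 -1.800e-03 -1.000e+00]]
[318.9508466  254.66764153]
```

View pics/w1.png

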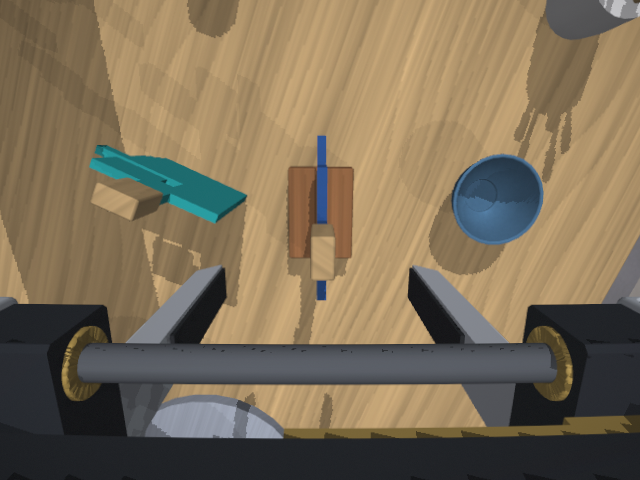

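The wrist view shows the blue template upright and square to the gripper. The grip top is centred at about (323,258), the block spans (289..353,167..258), and the bowl is at (498,200).

Run:
```python
from h import *
import pickle;c=pickle.load(open('w1.pkl','rb'))
for u,v,z in((323,258,.202),(321.5,137,.092),(321.5,299,.14),(289,167.5,.032),(353,167.5,.032),(289,258,.032),(353,258,.032)): print(plane(c,u,v,z).round(4))
o=r.observe();print(o['position'],o['qvel'].round(4),o['contact_force'])
```

```text
[ 0.5682 -0.2798  0.202 ]
[ 0.542  -0.2066  0.092 ]
[ 0.5867 -0.3316  0.14  ]
[ 0.5205 -0.2462  0.032 ]
[ 0.5842 -0.2232  0.032 ]
[ 0.5527 -0.3409  0.032 ]
[ 0.6202 -0.3166  0.032 ]
[ 0.56491293 -0.283192    0.24838438] [ 0.0541 -0.0836  0.1765 -0.0002 -0.0549  0.093 ] [ 2.63490011 -5.45337751  1.7045939 ]
```

Request:
play_rows --deltas '[0, 0, 0, 0, 0, 0, 9.4, 0, 0, 0, 0, 0, 0, 9.4, 0, 0, 0, 0, 0, 0, 9.4, 0, 0, 0, 0, 0, 0, 9.4]'

```text
t: 2.15
position: [0.5636, -0.2743, 0.2507]
eef_rot: [1.803, 2.572, 0.0]
contact_force: [0.1, -0.3, -0.1]
finger_gap: 0.0941
gripper_force: 0.0
```

Run:
```python
from h import *
c=r.get_calibration('wrist');o=r.observe();f=r.grab_frame('wrist')
print(o['position'],o['qvel'].round(3),o['contact_force'],cv2.Rodrigues(o['eef_rot'])[0][:2,:2].round(4))
i=f[100:302,270:370].astype(int);b=(i[...,2]>i[...,0]+35)
for v in list(range(30,125,12))+list(range(180,202,4)):
    u=np.nonzero(b[v])[0]
    if len(u):print(v+100,u.min()+270,u.max()+270)
w=(i.min(2)>90)|((i[...,0]>150)&(i[...,1]>120));
for v in range(126,186,6):
    print(v+100,[tuple(i[v,k]) for k in range(36,72,3)] if v in(150,) else '')
P=[plane(c,u,v,z) for u,v,z in((323,258,.202),(321.5,137,.092),(321.5,299,.14))];print(np.round(P,4))
```

```text
[ 0.56357393 -0.2742545   0.25074845] [-0.    -0.003 -0.003 -0.001  0.    -0.   ] [ 0.08028105 -0.32234505 -0.14135803] [[-0.3408  0.9401]
 [ 0.9401  0.3408]]
142 317 324
154 316 324
166 317 324
178 316 325
190 316 325
202 316 325
214 316 325
288 316 324
292 316 324
296 316 324
300 316 324
226 
232 
238 
244 
250 [(np.int64(98), np.int64(69), np.int64(47)), (np.int64(114), np.int64(93), np.int64(68)), (np.int64(186), np.int64(156), np.int64(113)), (np.int64(190), np.int64(159), np.int64(115)), (np.int64(190), np.int64(159), np.int64(115)), (np.int64(188), np.int64(157), np.int64(113)), (np.int64(184), np.int64(154), np.int64(112)), (np.int64(179), np.int64(151), np.int64(110)), (np.int64(183), np.int64(152), np.int64(111)), (np.int64(137), np.int64(111), np.int64(80)), (np.int64(149), np.int64(103), np.int64(69)), (np.int64(139), np.int64(96), np.int64(64))]
256 
262 
268 
274 
280 
[[ 0.5681 -0.2768  0.202 ]
 [ 0.5417 -0.2035  0.092 ]
 [ 0.5868 -0.3288  0.14  ]]
```

Request:
play_rows --deltas '[0, 0, 0, -0.5, 0.17, 2, 9.4, 0, 0, 0, -0.5, 0.17, 4, 9.4, 0, 0, 0, -0.5, 0.17, 6, 9.4, 0, 0, 0, -0.5, 0.17, 7.5, 9.4, 0, 0, 0, -0.5, 0.17, 8.5, 9.4, 0, 0, 0, -0.5, 0.17, 8.8, 9.4, 0, 0, 0, -0.5, 0.17, 8.8, 6, 0, 0, 0, -0.5, 0.17, 8.8, 3, 0, 0, 0, -0.5, 0.17, 8.8, 2.5, 0, 0, 0, -0.5, 0.17, 8.8, 2.5, 0, 0, 0, -0.5, 0.17, 8.8, 2.5, 0, 0, 0, -0.5, 0.17, 8.8, 2.5]' --force 20

```text
t: 3.2
position: [0.567, -0.2796, 0.1626]
eef_rot: [1.805, 2.571, 0.0]
contact_force: [0.1, 0.1, 0.4]
finger_gap: 0.0573
gripper_force: 0.0
```

Run:
```python
from h import *
c=r.get_calibration('wrist');o=r.observe();f=r.grab_frame('wrist')
cv2.imwrite('pics/w2.png',f[:,:,::-1]);print(o['position'],o['contact_force'],o['finger_gap'])
```

```text
[ 0.56699706 -0.27964612  0.1626135 ] [0.11038414 0.05142509 0.36798385] 0.057330273729694806
```

View pics/w2.png

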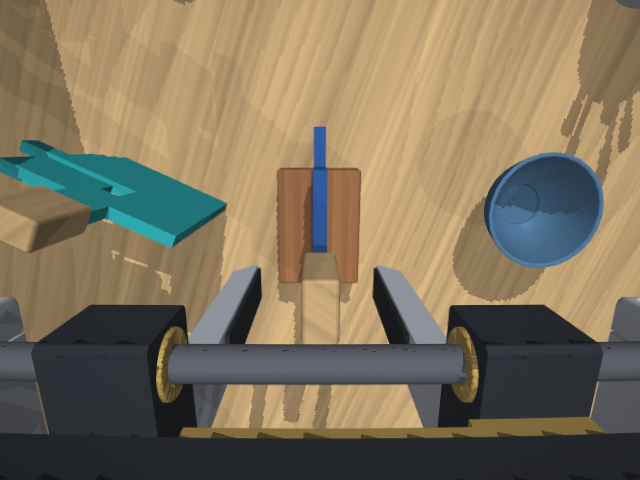

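The grip sits between the fingers: grip at columns 302..339, finger tips at 260 and 374. It is centred to about 1 mm, so I close.

Request:
play_rows --deltas '[0, 0, 0, 0, 0.05, 0, 1, 0, 0, 0, 0, 0.05, 0, 1, 0, 0, 0, 0, 0.05, 0, 1, 0, 0, 0, 0, 0.05, 0, 1, 0, 0, 0, 0, 0.05, 0, 1, 0, 0, 0, 0, 0.05, 0, 1, 0, 0, 0, 0, 0.05, 0, 1, 0, 0, 0, 0, 0.05, 0, 1, 0, 0, 0, 0, 0.05, 0, 1, 0, 0, 0, 0, 0.05, 0, 1, 0, 0, 0, 0, 0.05, 0, 1, 0, 0, 0, 0, 0.05, 0, 1, 0, 0, 0, 0, 0.05, 0, 1, 0, 0, 0, 0, 0.05, 0, 1]' --force 20

```text
t: 4.42
position: [0.5674, -0.2794, 0.1623]
eef_rot: [1.805, 2.571, -0.0]
contact_force: [0.8, 0.5, -0.5]
finger_gap: 0.0156
gripper_force: 20.0
```

Request:
play_rows --deltas '[0, 0, 0, 0, 0, -0.5, 1, 0, 0, 0, 0, 0, -1.5, 1, 0, 0, 0, 0, 0, -3, 1, 0, 0, 0, 0, 0, -4.5, 1, 0, 0, 0, 0, 0, -6, 1, 0, 0, 0, 0, 0, -7, 1, 0, 0, 0, 0, 0, -7.5, 1, 0, 0, 0, 0, 0, -7.5, 1, 0, 0, 0, 0, 0, -7.5, 1, 0, 0, 0, 0, 0, -7.5, 1]' --force 28

```text
t: 5.25
position: [0.5672, -0.2792, 0.2362]
eef_rot: [-1.804, -2.57, 0.0]
contact_force: [-0.3, -0.2, -2.7]
finger_gap: 0.016
gripper_force: 28.0
```

Request:
play_rows --deltas '[0, 0, 2, 1, 0.3, 0, 1, 0, 0, 4, 3, 1, 0, 1, 0, 0, 8, 5.5, 1.8, 0, 1, 0, 0, 12, 8, 2.5, 0, 1, 0, 0, 16, 10.5, 3.4, 0, 1, 0, 0, 20, 13, 4.2, 0, 1, 0, 0, 24, 15.5, 5, 0, 1, 0, 0, 28, 18, 5.8, 0, 1, 0, 0, 32, 20.5, 6.6, 0, 1, 0, 0, 35, 23, 7.4, 0, 1, 0, 0, 37, 25.5, 8.2, 0, 1, 0, 0, 38.1, 28, 9, 0, 1, 0, 0, 38.1, 30, 9.6, 0, 1, 0, 0, 38.1, 32, 10.2, 0, 1, 0, 0, 38.1, 33.5, 10.7, 0, 1, 0, 0, 38.1, 35, 11.1, 0, 1, 0, 0, 38.1, 35.7, 11.4, 0, 1, 0, 0, 38.1, 35.7, 11.4, 0, 1, 0, 0, 38.1, 35.7, 11.4, 0, 1, 0, 0, 38.1, 35.7, 11.4, 0, 1]'

```text
t: 6.92
position: [0.5534, 0.0943, 0.237]
eef_rot: [-2.546, -1.84, 0.001]
contact_force: [0.4, -0.1, -2.8]
finger_gap: 0.016
gripper_force: 28.0
```

Run:
```python
from h import *
c=r.get_calibration('wrist');o=r.observe();f=r.grab_frame('wrist');cs=r.get_calibration('side');g=r.grab_frame('side')
import pickle;pickle.dump((c,o),open('w3.pkl','wb'))
cv2.imwrite('pics/w3.png',f[:,:,::-1]);cv2.imwrite('pics/s3.png',g[:,:,::-1])
m=np.hstack([cv2.resize(f,(400,300)),cv2.resize(g[60:285,180:480],(400,300))])
cv2.imwrite('pics/m3.png',m[:,:,::-1])
print(o['t'],o['position'],o['qvel'].round(3),o['contact_force'],o['finger_gap'],cv2.Rodrigues(o['eef_rot'])[0].round(4))
```

```text
6.9167 [0.55344059 0.09432307 0.23701857] [-0.006 -0.003  0.001  0.003 -0.     0.003] [ 0.38267791 -0.06941231 -2.81102743] 0.015959737407800323 [[ 3.136e-01  9.496e-01 -4.000e-04]
 [ 9.496e-01 -3.136e-01 -2.000e-04]
 [-3.000e-04 -3.000e-04 -1.000e+00]]
```

View pics/m3.png

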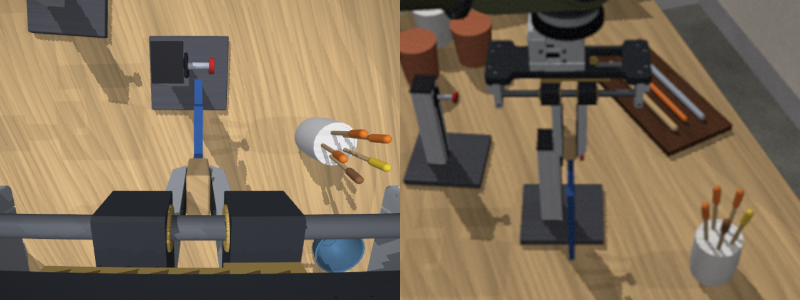

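The wrist half of this picture shows the lip tip at full-frame pixel (318,128), the peg shank spanning columns 303..338 at row 104, and the red head at column 338. The rack base is square with the template. I now measure the peg in the tool's axes.

Run:
```python
from h import *
import pickle;c,o=pickle.load(open('w3.pkl','rb'))
f=cv2.imread('pics/w3.png').astype(int);R=cv2.Rodrigues(o['eef_rot'])[0];p=o['position']
B,G,Rd=f[...,0],f[...,1],f[...,2]
m=(Rd>110)&(G<70)&(B<70);m[140:]=0;v,u=np.nonzero(m);print('red',u.min(),u.max(),v.min(),v.max(),u.mean(),v.mean())
def T(u,v,z):return (R.T@(plane(c,u,v,z)-p)*1000).round(1)
print('head',T((u.min()+u.max()+1)/2-.5,(v.min()+v.max())/2,.1407),T(u.mean(),v.mean(),.1407))
ro=f[int(v.mean())-12:int(v.mean())+13:4,280:350].sum(2)//3
print(ro)
print('col',f[90:135:3,322].sum(1)//3)
b=(B>Rd+35)
for y in(130,140,160,200,230):
    k=np.nonzero(b[y,250:400])[0]+250;print(y,k.min(),k.max()) if len(k) else 0
y0=np.nonzero(b[100:200,318])[0].min()+100;print('tip row',y0,T(318,y0,.1667))
# dark clamp / base edges for yaw
ct=r.get_calibration('side');g=cv2.imread('pics/s3.png').astype(int);mm=(g[...,2]>110)&(g[...,1]<70)&(g[...,0]<70);mm[:,:290]=0;mm[:,340:]=0;v,u=np.nonzero(mm[:200]);print(len(u),u.mean(),v.mean())
```

```text
red 334 342 92 115 338.3191489361702 103.72340425531915
head [95.7 15.8 96.3] [95.5 16.1 96.3]
[[ 47  47  46  46  46  46  47  46  46  46  47  47  42  62  53  33  34  35
   36  30  22  72  88  87  88  87  88  88  87  88  88  87  87  88  87  88
   88  88  87  88  88  88  89  87  87  88  87  87  88  87  88  87  88  88
   88  88  87  87  88  87  88  87  87  87  88  87  87  87  87  88]
 [ 46  46  46  47  46  46  46  46  46  46  47  47  43  35  27  31  35  35
   36  31  24  70  85  85  85  85  85  86  85  85  86  86  85  86  85  85
   85  86  85  85  85  86  85  85  85  86  85  85  85  86  85  85  85  85
   77  87  90  91  90  89  89  87  83  88  85  85  85  85  85  85]
 [ 46  46  46  46  47  47  46  46  45  45  46  45  43  35  26  27  34  37
   36  30  30  73  86  85  85  85  85 102 109 108 109 109 109 108 108 108
  108 101  98  97  98  99  98  98  97  95  94  95  95  94  94  94  94  88
   58  91  92  96  96  96  96  96  92  80  83  84  85  85  86  85]
 [ 46  46  47  46  46  46  45  46  46  46  47  45  46  36  24  25  32  35
   36  31  88 125 134 135 134 134 134 134 183 200 200 200 200 20
[... 487 characters left out ...]
46  47  65  55  35  34  34
   35  30  34  45  64  70  69  69  69  71  78  82  82  83  83  83  84  83
   83  83  83  84  84  84  85  83  84  83  84  84  83  84  84  83  84  76
   68  69  72  75  75  75  75  77  76  88  88  88  88  88  88  88]
 [ 46  45  46  45  45  45  45  46  46  46  46  46  46  52  46  36  34  34
   33  29  24  20  37  57  64  64  63  64  63  63  79  85  85  85  85  84
   85  85  85  85  85  84  85  85  84  84  85  85  84  84  85  85  85  68
   59  57  57  57  58  58  58  59  68  82  85  84  84  85  84  84]]
col [ 86  86  87  98 195 187 142  85  85  85  87  85  90 103 104]
130 311 323
140 311 323
160 311 323
200 310 324
230 311 323
tip row 127 [78.3  1.6 70.3]
2 317.0 176.5
```

Request:
play_rows --deltas '[0, 0, 0, 0, 0, 1, 1, 0, 0, 0, 0, 0, 2.2, 1, 0, 0, 0, 0, 0, 3.4, 1, 0, 0, 0, 0, 0, 4, 1, 0, 0, 0, 0, 0, 4, 1, 0, 0, 0, 0.5, 0, 4, 1, 0, 0, 0, 1.2, 0, 4, 1, 0, 0, 0, 2, 0, 4, 1, 0, 0, 0, 2.6, 0, 4, 1, 0, 0, 0, 2.9, 0, 4, 1, 0, 0, 0, 2.9, 0, 4, 1, 0, 0, 0, 2.9, 0, 4, 1]' --force 20

```text
t: 8.02
position: [0.5625, 0.1229, 0.1972]
eef_rot: [2.545, 1.842, -0.0]
contact_force: [0.6, -0.2, -2.3]
finger_gap: 0.0161
gripper_force: 20.0
```

Run:
```python
from h import *
o=r.observe();f=r.grab_frame('wrist');g=r.grab_frame('side')
m=np.hstack([cv2.resize(f[20:260,200:440],(400,400)),cv2.resize(g[130:250,250:370],(400,400),interpolation=cv2.INTER_CUBIC)])
cv2.imwrite('pics/m4.png',m[:,:,::-1]);cv2.imwrite('pics/w4.png',f[:,:,::-1])
print(o['t'],o['position'],o['contact_force'])
```

```text
8.0167 [0.56247182 0.12285094 0.19724498] [ 0.55442098 -0.19496507 -2.2889784 ]
```

View pics/m4.png

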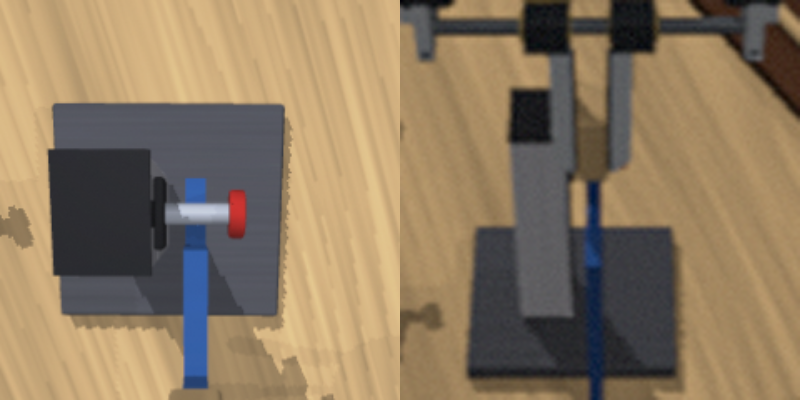

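The left half shows the peg crossing above the lip midway, between jaw and tip, with the shank centred between clamp and head. I feel upward gently with a light grip.

Request:
play_rows --deltas '[0, 0, 0, 0, 0, -0.2, 1, 0, 0, 0, 0, 0, -0.4, 1, 0, 0, 0, 0, 0, -0.55, 1, 0, 0, 0, 0, 0, -0.6, 1, 0, 0, 0, 0, 0, -0.6, 1, 0, 0, 0, 0, 0, -0.6, 1]' --force 12

```text
t: 8.62
position: [0.5625, 0.1227, 0.203]
eef_rot: [-2.545, -1.841, 0.0]
contact_force: [2.5, 2.9, -8.3]
finger_gap: 0.0158
gripper_force: 12.0
```

Request:
play_rows --deltas '[0, 0, 0, 0, 0, -0.05, 1, 0, 0, 0, 0, 0, -0.1, 1, 0, 0, 0, 0, 0, -0.1, 1, 0, 0, 0, 0, 0, -0.1, 1]'

```text
t: 8.95
position: [0.5624, 0.123, 0.2036]
eef_rot: [-2.545, -1.841, 0.001]
contact_force: [3.6, 5.0, -11.9]
finger_gap: 0.0158
gripper_force: 12.0
```

Request:
play_rows --deltas '[0, 0, 0, 0, 0, 0.1, 1, 0, 0, 0, 0, 0, 0.1, 1, 0, 0, 0, 0, 0, 0.1, 1]'

```text
t: 9.2
position: [0.5624, 0.1226, 0.2034]
eef_rot: [2.545, 1.841, -0.0]
contact_force: [0.1, 1.1, -6.1]
finger_gap: 0.0157
gripper_force: 12.0
```

Request:
play_rows --deltas '[0, 0, 0, 0, 0, 0.1, 1, 0, 0, 0, 0, 0, 0.1, 1, 0, 0, 0, 0, 0, 0.1, 1]'

```text
t: 9.45
position: [0.5626, 0.1226, 0.2025]
eef_rot: [2.545, 1.841, 0.001]
contact_force: [-0.3, 0.4, -3.6]
finger_gap: 0.0161
gripper_force: 12.0
```

Run:
```python
from h import *
o=r.observe();f=r.grab_frame('wrist')
cv2.imwrite('pics/w5.png',f[:,:,::-1])
print(o['t'],o['position'],o['contact_force'],o['wrist_torque'])
for n in('w4','w5'):
    i=cv2.imread(f'pics/{n}.png').astype(int);b=i[...,0]>i[...,2]+35
    for u in(314,317,320):print(n,u,np.nonzero(b[:,u])[0][[0,-1]],i[120:180:2,u].sum(1)//3)
```

```text
9.45 [0.56255713 0.1225557  0.20253876] [-0.30720403  0.39319137 -3.55545224] [-0.02353193  0.0892697  -0.0095288 ]
w4 314 [127 252] [ 91  89  89  92 106 107 108 109 108 106 102 157 199 209 200 173 136  97
  72  72  72  76  77  73  72  96 106 106 106 107]
w4 317 [127 252] [ 91  90  90  92 106 108 107 109 109 103 102 157 199 209 200 174 140  97
  71  71  72  74  76  76  72  96 106 106 107 106]
w4 320 [127 252] [ 91  89  90  92 106 107 108 109 108 103 102 156 198 209 200 173 141  97
  73  71  71  72  76  75  72  96 106 106 107 106]
w5 314 [128 252] [ 91  89  90  87 107 107 108 108 109 108 105 176 201 208 193 166 126  80
  76  77  77  77  75  74  71  91 106 106 106 106]
w5 317 [128 252] [ 91  89  90  88 107 107 107 108 109 108 102 176 201 208 193 165 127  82
  72  75  77  76  76  76  71  91 106 107 107 106]
w5 320 [128 252] [ 90  89  89  88 107 106 107 108 109 106 101 175 201 208 194 166 128  82
  72  72  73  74  77  76  70  90 105 107 107 106]
```

Request:
play_rows --deltas '[0, 0, 0, 0, 0, 0.12, 1, 0, 0, 0, 0, 0, 0.12, 1, 0, 0, 0, 0, 0, 0.12, 1]'

```text
t: 9.75
position: [0.5625, 0.1226, 0.201]
eef_rot: [2.546, 1.841, -0.0]
contact_force: [-0.6, 0.2, -2.3]
finger_gap: 0.0159
gripper_force: 12.0
```

Request:
play_rows --deltas '[0, 0, 0, 0.2, 0, 0, 1, 0, 0, 0, 0.4, 0, 0, 1, 0, 0, 0, 0.6, 0, 0, 1, 0, 0, 0, 0.8, 0, 0, 1, 0, 0, 0, 0.9, 0, 0, 1, 0, 0, 0, 1, 0, 0, 1, 0, 0, 0, 1.1, 0, 0, 1, 0, 0, 0, 1.2, 0, 0, 1, 0, 0, 0, 1.2, 0, 0, 1]'

```text
t: 10.5
position: [0.5663, 0.1342, 0.2011]
eef_rot: [-2.545, -1.841, -0.0]
contact_force: [0.4, -0.3, -2.4]
finger_gap: 0.016
gripper_force: 12.0
```

Request:
play_rows --deltas '[0, 0, 0, 0.2, 0, 0, 1, 0, 0, 0, 0.4, 0, 0, 1, 0, 0, 0, 0.6, 0, 0, 1, 0, 0, 0, 0.8, 0, 0, 1, 0, 0, 0, 1, 0, 0, 1, 0, 0, 0, 1, 0, 0, 1]'

```text
t: 11.0
position: [0.5694, 0.1439, 0.201]
eef_rot: [-2.545, -1.842, -0.0]
contact_force: [-0.1, -0.6, -3.5]
finger_gap: 0.0162
gripper_force: 12.0
```

Run:
```python
from h import *
o=r.observe();f=r.grab_frame('wrist');g=r.grab_frame('side')
m=np.hstack([cv2.resize(f[40:280,200:440],(400,400)),cv2.resize(g[130:250,250:370],(400,400),interpolation=cv2.INTER_CUBIC)])
cv2.imwrite('pics/m6.png',m[:,:,::-1])
print(o['t'],o['position'],o['contact_force'])
```

```text
11.0 [0.56943595 0.14392917 0.20102312] [-0.10242998 -0.55599393 -3.48371929]
```

View pics/m6.png

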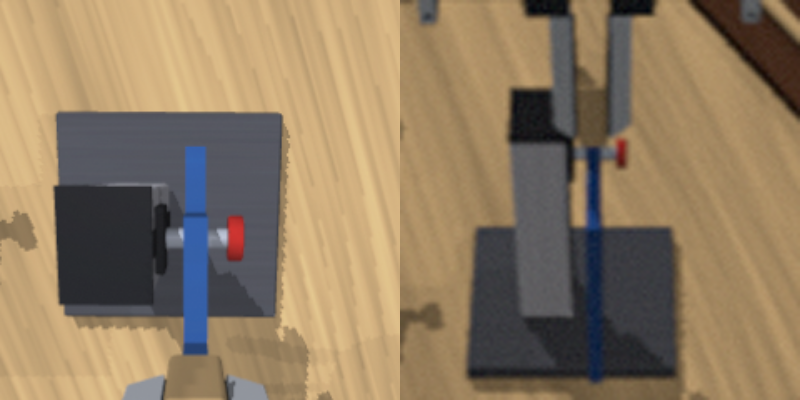

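The peg has entered the slot: the jaw edge is at crop row 213 and the peg at row 237 runs behind the plate. There is a hint of floor contact, so I lower 0.4 mm and continue.

Request:
play_rows --deltas '[0, 0, 0, 0.2, 0, 0.04, 1, 0, 0, 0, 0.4, 0, 0.04, 1, 0, 0, 0, 0.6, 0, 0.04, 1, 0, 0, 0, 0.8, 0, 0.04, 1, 0, 0, 0, 1, 0, 0.04, 1, 0, 0, 0, 1.2, 0, 0.04, 1, 0, 0, 0, 1.4, 0, 0.04, 1, 0, 0, 0, 1.5, 0, 0.04, 1, 0, 0, 0, 1.5, 0, 0.04, 1]'

```text
t: 11.85
position: [0.5741, 0.158, 0.2007]
eef_rot: [-2.545, -1.841, -0.0]
contact_force: [-0.3, -0.3, -0.7]
finger_gap: 0.0153
gripper_force: 12.0
```

Request:
play_rows --deltas '[0, 0, 0, 0.2, 0, 0, 1, 0, 0, 0, 0.4, 0, 0, 1, 0, 0, 0, 0.6, 0, 0, 1, 0, 0, 0, 0.8, 0, 0, 1, 0, 0, 0, 1, 0, 0, 1, 0, 0, 0, 1.2, 0, 0, 1, 0, 0, 0, 1.4, 0, 0, 1, 0, 0, 0, 1.5, 0, 0, 1, 0, 0, 0, 1.5, 0, 0, 1]'

```text
t: 12.6
position: [0.5788, 0.1724, 0.2006]
eef_rot: [-2.545, -1.841, -0.0]
contact_force: [-0.2, 0.3, -1.4]
finger_gap: 0.0159
gripper_force: 12.0
```

Request:
play_rows --deltas '[0, 0, 0, 0.2, 0, -0.02, 1, 0, 0, 0, 0.4, 0, -0.02, 1, 0, 0, 0, 0.6, 0, -0.02, 1, 0, 0, 0, 0.8, 0, -0.02, 1, 0, 0, 0, 1, 0, -0.02, 1, 0, 0, 0, 1.2, 0, -0.02, 1, 0, 0, 0, 1.3, 0, -0.02, 1, 0, 0, 0, 1.4, 0, -0.02, 1, 0, 0, 0, 1.4, 0, -0.02, 1]'

```text
t: 13.35
position: [0.5832, 0.1855, 0.2008]
eef_rot: [-2.545, -1.841, 0.0]
contact_force: [0.9, 0.1, -3.4]
finger_gap: 0.0153
gripper_force: 12.0
```

Request:
play_rows --deltas '[0, 0, 0, 0.05, 0, 0, 1, 0, 0, 0, 0.1, 0, 0, 1, 0, 0, 0, 0.1, 0, 0, 1]'

```text
t: 13.6
position: [0.5835, 0.1863, 0.2009]
eef_rot: [-2.546, -1.841, -0.0]
contact_force: [-0.1, 0.0, -1.8]
finger_gap: 0.0162
gripper_force: 12.0
```

Request:
play_rows --deltas '[0, 0, 0, 0.1, 0, 0, 1, 0, 0, 0, 0.15, 0, 0, 1, 0, 0, 0, 0.15, 0, 0, 1, 0, 0, 0, 0.15, 0, 0, 1]'

```text
t: 13.93
position: [0.5839, 0.1877, 0.2008]
eef_rot: [2.545, 1.841, -0.0]
contact_force: [0.4, 0.4, -2.1]
finger_gap: 0.016
gripper_force: 12.0
```

Request:
play_rows --deltas '[0, 0, 0, 0.05, 0, 0, 1, 0, 0, 0, 0.1, 0, 0, 1, 0, 0, 0, 0.1, 0, 0, 1, 0, 0, 0, 0.1, 0, 0, 1]'

```text
t: 14.27
position: [0.5842, 0.1885, 0.2008]
eef_rot: [2.545, 1.841, -0.001]
contact_force: [-1.4, -1.6, -2.5]
finger_gap: 0.0164
gripper_force: 12.0
```

The wall is felt at the expected spot. I back off 2 mm and let the template down.

Request:
play_rows --deltas '[0, 0, 0, -0.2, 0, 0, 1, 0, 0, 0, -0.2, 0, 0, 1, 0, 0, 0, -0.2, 0, 0.2, 1, 0, 0, 0, -0.2, 0, 0.4, 1, 0, 0, 0, -0.2, 0, 0.6, 1, 0, 0, 0, -0.2, 0, 0.7, 1, 0, 0, 0, -0.2, 0, 0.8, 1, 0, 0, 0, -0.2, 0, 0.8, 1]'

```text
t: 14.93
position: [0.5835, 0.1868, 0.1926]
eef_rot: [-2.545, -1.841, 0.001]
contact_force: [0.4, -0.1, -2.6]
finger_gap: 0.0158
gripper_force: 12.0
```

Request:
play_rows --deltas '[0, 0, 0, 0, 0, 0.1, 1, 0, 0, 0, 0, 0, 0.2, 1, 0, 0, 0, 0, 0, 0.3, 1, 0, 0, 0, 0, 0, 0.4, 1, 0, 0, 0, 0, 0, 0.5, 1, 0, 0, 0, 0, 0, 0.5, 1]'

```text
t: 15.43
position: [0.5835, 0.1867, 0.1876]
eef_rot: [-2.545, -1.841, 0.001]
contact_force: [-0.2, 0.2, -2.2]
finger_gap: 0.0158
gripper_force: 12.0
```

Request:
play_rows --deltas '[0, 0, 0, 0, 0, 0.1, 1, 0, 0, 0, 0, 0, 0.2, 1, 0, 0, 0, 0, 0, 0.2, 1, 0, 0, 0, 0, 0, 0.2, 1]'

```text
t: 15.77
position: [0.5836, 0.1868, 0.1858]
eef_rot: [-2.546, -1.841, 0.0]
contact_force: [0.6, -0.4, -3.1]
finger_gap: 0.0158
gripper_force: 12.0
```

Request:
play_rows --deltas '[0, 0, 0, 0, 0, 0.05, 1, 0, 0, 0, 0, 0, 0.1, 1, 0, 0, 0, 0, 0, 0.1, 1, 0, 0, 0, 0, 0, 0.1, 1]'

```text
t: 16.1
position: [0.5837, 0.1868, 0.1853]
eef_rot: [2.545, 1.841, 0.001]
contact_force: [-1.1, 0.4, 1.5]
finger_gap: 0.016
gripper_force: 12.0
```

The peg is home and carries the weight. I release softly.

Request:
play_rows --deltas '[0, 0, 0, 0, 0, 0, 1, 0, 0, 0, 0, 0, 0, 1, 0, 0, 0, 0, 0, 0, 1.4, 0, 0, 0, 0, 0, 0, 1.6, 0, 0, 0, 0, 0, 0, 1.8, 0, 0, 0, 0, 0, 0, 2, 0, 0, 0, 0, 0, 0, 2.4, 0, 0, 0, 0, 0, 0, 2.8, 0, 0, 0, 0, 0, 0, 3.4, 0, 0, 0, 0, 0, 0, 4, 0, 0, 0, 0, 0, 0, 4, 0, 0, 0, 0, 0, 0, 4]' --force 4

```text
t: 17.1
position: [0.5836, 0.1867, 0.1848]
eef_rot: [-2.546, -1.841, 0.0]
contact_force: [-0.0, -0.3, -0.1]
finger_gap: 0.0399
gripper_force: 0.0
```

Run:
```python
from h import *
o=r.observe();f=r.grab_frame('wrist');g=r.grab_frame('side')
m=np.hstack([cv2.resize(f[40:400,140:500],(400,400)),cv2.resize(g[130:250,250:370],(400,400),interpolation=cv2.INTER_CUBIC)])
cv2.imwrite('pics/m7.png',m[:,:,::-1])
print(o['t'],o['position'],o['contact_force'],o['finger_gap'])
```

```text
17.1 [0.58361484 0.18673424 0.18483927] [-0.01697605 -0.33217415 -0.12153076] 0.03986804476881626
```

View pics/m7.png

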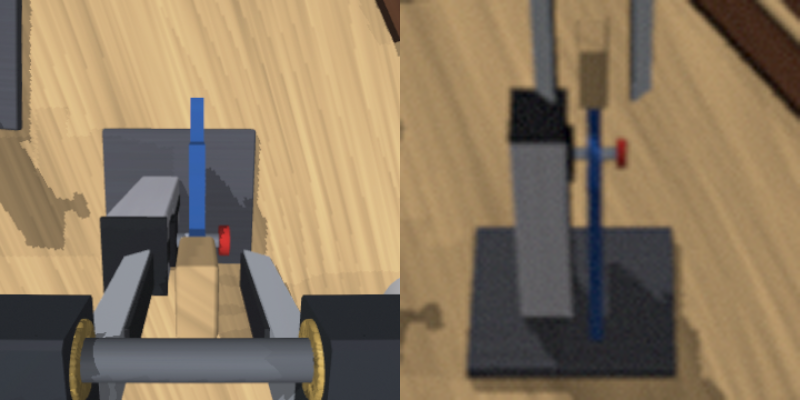

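The template hangs straight on the peg between the clamp and the red head (crop 595,155 in the side half), and both fingers are clear of the grip. I raise the arm away and let it settle.

Request:
play_rows --deltas '[0, 0, 0, 0, 0, -0.5, 4, 0, 0, 0, 0, 0, -1.5, 4, 0, 0, 0, 0, 0, -3, 4, 0, 0, 0, 0, 0, -5, 4, 0, 0, 0, 0, 0, -7, 4, 0, 0, 0, 0, 0, -9, 4, 0, 0, 0, 0, 0, -10, 4, 0, 0, 0, 0, 0, -10, 4, 0, 0, 0, 0, 0, -10, 4, 0, 0, 0, 0, 0, -10, 4, 0, 0, 0, 0, 0, -10, 4, 0, 0, 0, 0, 0, -10, 4, 0, 0, 0, 0, 0, -10, 4, 0, 0, 0, 0, 0, -10, 4, 0, 0, 0, 0, 0, -10, 4, 0, 0, 0, 0, 0, -10, 4]'

```text
t: 18.53
position: [0.5836, 0.1868, 0.2848]
eef_rot: [-2.546, -1.841, 0.0]
contact_force: [0.5, 0.2, 0.2]
finger_gap: 0.0398
gripper_force: 0.0
```

Run:
```python
from h import *
o=r.observe();f=r.grab_frame('wrist');g=r.grab_frame('side')
m=np.hstack([cv2.resize(f,(400,300)),cv2.resize(g[130:250,240:400],(400,300),interpolation=cv2.INTER_CUBIC)])
cv2.imwrite('pics/m8.png',m[:,:,::-1])
print(o['t'],o['position'],o['contact_force'])
```

```text
18.5333 [0.58359826 0.18676348 0.28478662] [0.48528779 0.15219182 0.21534693]
```

View pics/m8.png

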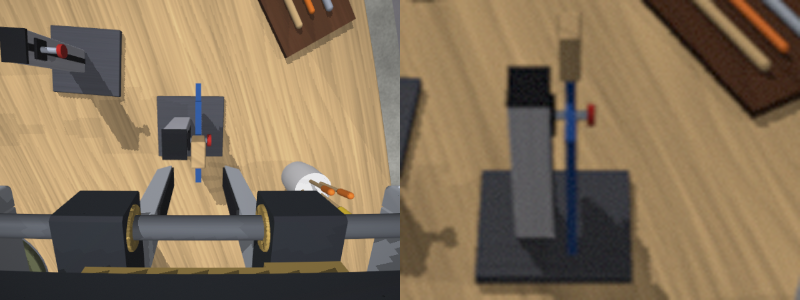

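The template hangs straight on the peg (side half, 570,115), and the gripper is clear above it. I hand the job in.

```bash
python3 -c "
from station import r
print(r.finish_job())"
```

```text
the job is handed in; nothing more can be done
None
```

The blue template hangs by its slot on the red-headed peg, straight and let go, and the job was handed in at about 18.5 s of the 56 s allowed; no verdict came back.

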